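# Hold the dark box open with its lifting pin

## Robot

A 6-joint arm with a two-finger parallel gripper is mounted at the origin on the work surface. World frame = base frame: x ahead of the robot, y to its left, z up, the work surface at z = 0. Lengths are in m, angles in rad, forces in N, time in s.
With the tool pointing down it reaches from about 0.375 to 0.925 m from the base axis. Payload 5.7 kg.
Tool frame: the origin (TCP) lies on the centre line of the jaws, within the pads' length; the fingertips stand 22 mm ahead of it and the grasp point (between the pads) lies 3 mm ahead of it (manip.finger_overhang is the distance from the TCP to the fingertips, in m); z points along the fingers, y is the line along which they close (so a half turn about z gives the same grasp; the last joint's range is limited). The gripper opens to 85 mm and grips with 20 to 120 N. Pads are 22 mm wide; open, the fingers measure 114 mm over their backs; the gripper's body (76 mm by 85 mm) begins 54 mm behind the grasp point. The pads swing forward as they close: fully open they stand 13 mm farther back than shut.
Start: joints at [-1.368, 0.359, 1.51, -0, 1.272, -0.115], TCP at [0.187, -0.57, 0.253] pointing down, gripper open.
Joint ranges: [-2.97, 2.97], [-1.01, 2.36], [0.21, 2.38], [-0.96, 4.11], [0.2, 2.71], [-2.98, 2.98]. Speed limits (rad/s): [2.39, 2.39, 3.14, 3.14, 3.14, 3.14].

## Interface

Orientations are given as a rotation vector (axis times angle).
In Python, from station import manip, snapshot, workorder gives the robot as it stands.
- The arm moves only by the shell command python3 -m crank 'ROWS' [FORCE]. ROWS is JSON, a list of rows, each an object with "jaw": the gripper command: -1 is fully open, 1 is shut, values between are in proportion; "dp": the shift along the tool's x, y, z in mm, a list of three; "rotation": the turn, a rotation vector about the tool's x, y, z in degrees, a list of three. In form: [{"jaw": jaw, "dp": [tx, ty, tz], "rotation": [ax, ay, az]}, ...]. A call has 1 to 8 rows; each row is the pose to reach, as a shift and turn from the pose commanded when the call began, along the tool's axes at that moment; what a row does not reach only later rows make up. A row lasts 1/12 s, in which the tool goes at most 41.7 mm and 7.16 degrees, less where a joint would pass 70% of its speed; a pose out of reach is approached as far as the arm can. A call with a gripper value outside its range is refused whole. The fingers move at their own pace and stop on an object; FORCE is the grip in N (left out, the last holds). Time passes only in rows, so rows that repeat a pose let the fingers close. It gives the time, the measured TCP pose, the force, the opening and the grip force at its end, in the units of the state.
- manip.observe(): the state, without advancing time (a new reading comes with each control period).
- snapshot(name): name is "scene" or "side" or "wrist"; returns a dict with "img" (400x640x3 uint8, red, green, blue), "depth" (400x640 float32, m along the optical axis (not along the pixel's ray), 0 where there is no reading), "camera_matrix" (3x3 intrinsics, pixels), "camera_from_world" (4x4, takes a point from world to camera coordinates); the wrist camera has in their place "mount" (4x4, takes a point from camera to tool coordinates, whose origin is the TCP and whose axes are the flange's). Camera axes: x right, y down, z forward; pixel columns grow to the right and rows downward; lengths in m; the calibration is good to about 2 mm. A picture is of the moment at which its call begins: read the wrist's pose just before it.
- workorder.close_job(): hands the job in; it is judged then, once.
The state is a dict: "time": time; "joints": joint angles; "joint_vel": joint speeds; "tau": joint torques, N m; "ee_pos": TCP position; "ee_rot": TCP orientation; "wrist_force": force on the tool from outside, world axes, zero at the start; "ft_torque": the same for the moment, N m; "grip_width": finger opening in m; "gripper_force": force on a finger pad.
Only numpy, scipy, OpenCV 4.12 (cv2) and the standard library are available. Lean on these libraries where they do the work, as an engineer would, in place of code of your own. Each camera call takes 0.05 s, during which the arm holds its last target. There are 200 camera calls.

## Task

Take the lifting pin (the tool with the plain straight steel shank) out of its cradle, push its steel end through the hole in the lug on the dark box's shut lid, well through so that it shows at least 10 mm on the far side, and with the pin raise the lid to 45 degrees, give or take 5. Finish holding it there: the lid falls shut by itself, so the program ends with the pin still gripped and in the hole, the lid's weight hanging on it. Touch the box and lid only with the pin, and leave the other tool, the lens mounts and the lens tube where they are.

Things in the scene. Friction and masses are not known exactly. Their poses are not given: they have to be found in the camera images.
- box: Black open-topped dark box fixed to the optical table, 200 x 200 mm and 100 mm high, walls 6 mm. Origin: centre of its underside; x points from its front (robot's side) to the hinge side, y to the side on which the lug stands, z up. It may be turned up to 0.25 rad either way.
- lid (a joint): Angle of the box's dark steel lid: 0 = shut, grows as its front edge rises, 0.785 = 45 degrees, stop at 1.4 rad. The lid is 8 mm thick and about 0.3 kg (0.2 to 0.42), with a free hinge: it falls shut from any angle when not held.
- lid_hinge (a point): Point on the hinge line, at the middle of the box's far (box +x) top rim, 100.5 mm above the table, level with the lid's underside. The hinge line runs along the box's y. The point's axes turn with the lid; with the lid shut they are parallel to the box's.
- lid_eye (a point): Centre of the 24 mm round hole in the lug, an aluminium plate 50 x 50 x 8 mm upright on the lid at its +y edge. The hole runs along this point's y, parallel to the hinge; axes turn with the lid. From the hinge point: 165 mm to the front (-x), 100 mm to +y, 33 mm up (25 mm over the lid's top); 133.5 mm above the table when shut. The +y side is open: the pin comes in from there, towards -y.
- pin: Lifting pin, 0.13 kg, level in its cradle: black square handle 22 x 22 x 100 mm and straight steel shank 10 mm across, 90 mm long, tapered end. Origin: handle's centre, 50 mm above the table at the start. The shank points along its -y. Grip the handle's middle from above; its rear end and the shank lie in notches 10 mm deep: lift straight up 20 mm.
- pin_nose (a point): End of the pin's shank, 140 mm from the handle's centre along the pin's -y.
- pin_root (a point): Where the shank leaves the handle, 50 mm from the handle's centre along the pin's -y. Axes as the pin's. The handle is too thick to enter the hole.
- cradle_a: Aluminium cradle that carries the lifting pin, fixed: base plate 60 x 190 x 6 mm with two notched uprights, up to 55 mm high. Origin: on the table under the handle's centre; y along the tool, towards its handle end.
- cradle_b: Same kind of fixed cradle, carrying the lens spanner. The two cradles may change places.
- spanner: Lens spanner, to be left alone: same handle as the pin, but a short shank with a steel disc 42 mm in diameter at its end. Origin: centre of the handle; handle end +y.
- mount1: Loose lens mount lying on the black rubber pad (130 x 190 x 4 mm): disc 44 mm across, 10 mm high with a small stem; origin centre of its underside. To be left alone.
- mount2: Second lens mount on the pad, like the first. To be left alone.
- tube: Dark lens tube standing on the table on the far side of the box from the lug, 44 mm across, 55 mm high; origin centre of its underside. To be left alone.
There are look-alikes about, which are no part of the job. Leave any red or white look-alike of the pin alone.

How it is judged:
By the outcome, as a careful person would: the job done as asked, in the order asked, and still so for the second after the job is handed in, while the arm keeps its last pose, push and grip.
It also fails if it takes over 45 s, if anything falls off the work surface, if the arm or the gripper's body presses on something with over 40 N, if the wrist force passes 120 N, or if a joint passes its speed limit or range.

## Working session

There is one attempt and no reset: what is moved stays moved. The work goes in short steps, Python scripts to look and compute and a shell command to move; the robot and the scene stay as the last step left them, time stands still between calls to the robot, and variables do not carry over. Pictures are saved under pics/ and viewed, at most 10 in all, crops included, and the job is handed in when it is done.

```bash
ls; mkdir -p pics
cat > h.py <<'E'
import numpy as np, cv2
from scipy.spatial.transform import Rotation as R
from station import manip, snapshot, workorder
def snap(n):
    o=manip.observe(); s=snapshot(n); K=s["camera_matrix"]; d=s["depth"]
    v,u=np.mgrid[:400,:640]
    c=np.stack([(u-K[0,2])/K[0,0]*d,(v-K[1,2])/K[1,1]*d,d,np.ones_like(d)],-1)
    if "mount" in s:
        T=np.eye(4);T[:3,:3]=R.from_rotvec(o["ee_rot"]).as_matrix();T[:3,3]=o["ee_pos"]; M=T@s["mount"]
    else: M=np.linalg.inv(s["camera_from_world"])
    W=(c@M.T)[...,:3]; W[d==0]=np.nan
    return s["img"],W,np.linalg.inv(M),K
def save(n,img): cv2.imwrite("pics/"+n+".png",img[...,::-1])
E
python3 - <<'E'
from h import *
for n in("scene","side"):
    i,W,_,_=snap(n); save(n,i); np.savez(n,i=i,W=W)
print(manip.observe(),manip.finger_overhang)
E
```

```text
pics
{'time': 0.1, 'joints': array([-1.36815294e+00,  3.59445297e-01,  1.51133551e+00, -2.59596607e-06,
        1.27251565e+00, -1.15109186e-01]), 'joint_vel': array([ 0.00158552, -0.00093484, -0.00201801, -0.00123078, -0.00118776,
       -0.00086376]), 'tau': array([-2.95137772e-05, -5.28652883e+01, -2.79352283e+01, -7.41098506e-05,
        5.15392923e-03, -1.40832785e-06]), 'ee_pos': array([ 0.1873272 , -0.56938967,  0.25252598]), 'ee_rot': array([-3.10034563e+00, -4.96759335e-01,  1.20925630e-04]), 'wrist_force': array([-0.26887234,  1.09065782,  0.07944407]), 'ft_torque': array([-0.01169956,  0.01071564,  0.02174547]), 'gripper_force': 0.0, 'grip_width': 0.08502438004955197} 0.022
```

View pics/scene.png

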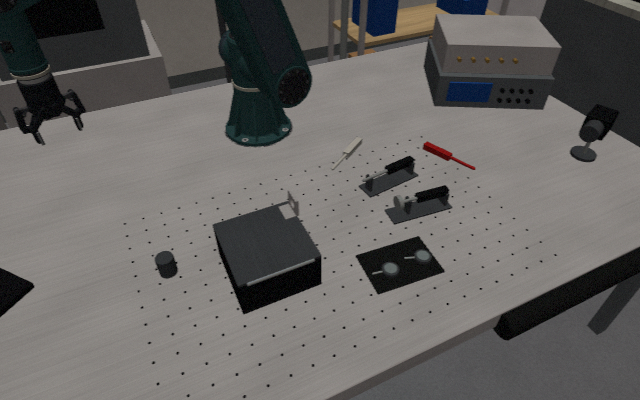

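View pics/side.png

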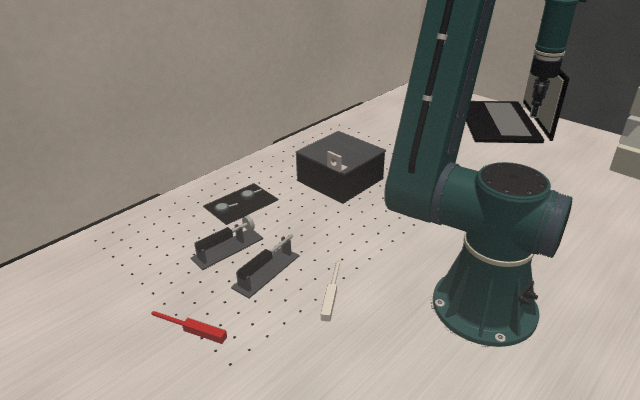

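In the scene view there are four tool-like objects: cradle tools at (390,172) and (425,200), a white one at (348,152) and a red one at (448,155). The tool at (425,200) shows a disc at (400,200), so it is the spanner. The tool at (390,172) has a plain shank, so it should be the pin. The lug is at (292,203) in the scene view and (334,160) in the side view. I'll enlarge one crop to confirm and measure.

Run:
```python
from h import *
S=np.load("scene.npz");D=np.load("side.npz")
a=cv2.resize(S["i"][140:230,330:470],(800,514),interpolation=3); save("crop1",a)
for nm,Z in(("scene",S),("side",D)):
    W=Z["W"];x,y,z=W[...,0],W[...,1],W[...,2]
    reg=(x>.2)&(x<1)&(y>-.5)&(y<.7)
    dark=Z["i"].max(2)<60
    # handles
    m=(reg&(z>.056)&(z<.068)&dark).astype(np.uint8)
    n,l,st,c=cv2.connectedComponentsWithStats(m)
    for k in range(1,n):
        if st[k,4]>15:
            p=W[l==k];(cx,cy),wh,an=cv2.minAreaRect(p[:,:2].astype(np.float32));print(nm,"hand",st[k],p.mean(0).round(3),(round(cx,3),round(cy,3)),np.round(wh,3),round(an,1))
    m=(reg&(z>.103)&(z<.113)).astype(np.uint8)
    n,l,st,c=cv2.connectedComponentsWithStats(m)
    for k in range(1,n):
        if st[k,4]>300:
            p=W[l==k];r=cv2.minAreaRect(p[:,:2].astype(np.float32));print(nm,"lid",st[k],np.round(r[0],3),np.round(r[1],3),round(r[2],1),p[:,2].mean().round(4));print(cv2.boxPoints(r).round(3))
    m=reg&(z>.118)&(z<.165)
    n,l,st,c=cv2.connectedComponentsWithStats(m.astype(np.uint8))
    for k in range(1,n):
        if 20<st[k,4]<900:
            p=W[l==k];r=cv2.minAreaRect(p[:,:2].astype(np.float32));print(nm,"lug",st[k],np.round(r[0],3),np.round(r[1],3),round(r[2],1),p[:,2].min(),p[:,2].max())
```

```text
scene hand [386 156  29  14 165] [0.455 0.296 0.061] (0.455, 0.297) [0.026 0.099] 8.8
scene hand [416 186  33  13 198] [0.607 0.306 0.061] (0.606, 0.307) [0.097 0.026] 85.5
scene hand [240 266  81  34 264] [ 0.719 -0.198  0.062] (0.719, -0.195) [0.006 0.196] 0.3
scene lid [ 213  201  109   87 5647] [ 0.619 -0.191] [0.204 0.213] 90.0 0.1082
[[ 0.512 -0.293]
 [ 0.726 -0.293]
 [ 0.726 -0.09 ]
 [ 0.512 -0.089]]
scene lug [288 189  11  25 161] [ 0.555 -0.093] [0.055 0.009] 0.1 0.11800787677960767 0.16065186232479756
side hand [297 161  87  27 284] [ 0.568 -0.139  0.062] (0.569, -0.141) [0.275 0.143] 44.5
side hand [196 228  36  20 205] [0.602 0.312 0.06 ] (0.604, 0.312) [0.099 0.024] 84.4
side hand [238 250  33  26 252] [0.45  0.304 0.06 ] (0.451, 0.301) [0.023 0.099] 8.1
side lid [ 296  131   90   44 1834] [ 0.618 -0.191] [0.207 0.211] 89.6 0.1082
[[ 0.511 -0.294]
 [ 0.723 -0.295]
 [ 0.724 -0.088]
 [ 0.512 -0.087]]
side lug [327 151  15  19 182] [ 0.554 -0.092] [0.054 0.016] 2.4 0.11805226078263542 0.1617500499264597
```

View pics/crop1.png

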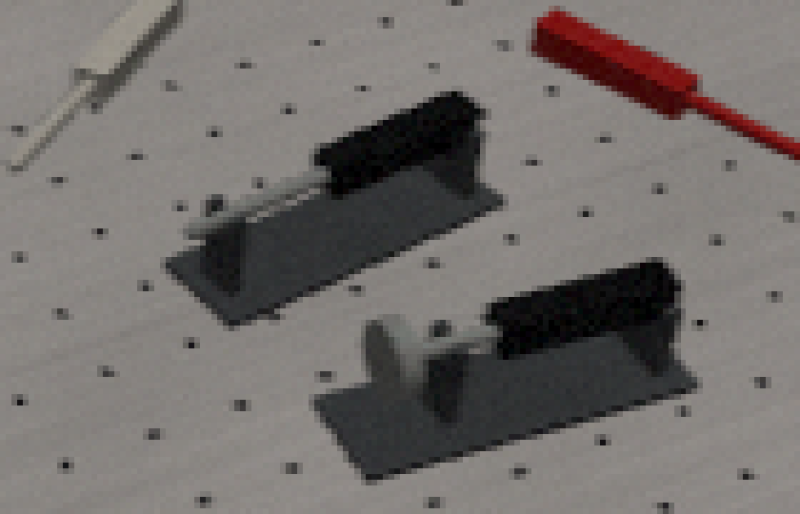

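The crop shows the pin (plain shank, nose at about (190,228), black handle at (400,140)) and the spanner below it with its disc at (395,355). So the pin is at world (0.453, 0.299) with a yaw of about 8.5°. The box yaw is about 0, and the eye is at about (0.5545, -0.0925, 0.1335).

```bash
cat >> h.py <<'E'
def go(p,yaw=None,o=None):
    "print dp (mm) and rotation (deg) to reach world p with tool pointing down, tool x at yaw deg"
    o=o or manip.observe(); A=R.from_rotvec(o["ee_rot"])
    dp=A.inv().apply(np.array(p)-o["ee_pos"])*1000; r=None
    if yaw is not None:
        c,s=np.cos(np.radians(yaw)),np.sin(np.radians(yaw))
        r=np.degrees((A.inv()*R.from_matrix(np.array([[c,s,0],[s,-c,0],[0,0,-1]]))).as_rotvec()).round(2)
    print("at",o["ee_pos"].round(4),"t",round(o["time"],2),"dp",dp.round(1),"rot",r)
E
python3 - <<'E'
from h import *
go([.48,-.15,.26],60); go([.453,.26,.22],98.5)
E
```

```text
at [ 0.1873 -0.5694  0.2525] t 0.1 dp [ 409.1 -307.    -6.9] rot [ -0.09  -0.05 -41.79]
at [ 0.1873 -0.5694  0.2525] t 0.1 dp [ 511.5 -704.8   33.8] rot [-7.000e-02 -8.000e-02 -8.029e+01]
```

```bash
python3 -m crank '[{"jaw":-1,"dp":[409,-307,-7],"rotation":[0,0,-42]},{"jaw":-1,"dp":[409,-307,-7],"rotation":[0,0,-42]},{"jaw":-1,"dp":[409,-307,-7],"rotation":[0,0,-42]},{"jaw":-1,"dp":[409,-307,-7],"rotation":[0,0,-42]},{"jaw":-1,"dp":[409,-307,-7],"rotation":[0,0,-42]},{"jaw":-1,"dp":[409,-307,-7],"rotation":[0,0,-42]},{"jaw":-1,"dp":[409,-307,-7],"rotation":[0,0,-42]},{"jaw":-1,"dp":[409,-307,-7],"rotation":[0,0,-42]}]'
python3 -c "
from h import *
go([.48,-.15,.26],60); go([.453,.29,.22],98.5)"
```

```text
time: 0.77
ee_pos: [0.3787, -0.2946, 0.2577]
ee_rot: [-2.717, -1.576, -0.0]
wrist_force: [0.4, -0.3, -0.6]
grip_width: 0.0855
gripper_force: 0.0
at [ 0.3787 -0.2946  0.2577] t 0.77 dp [175.8  16.1  -2.3] rot [-0.02 -0.01  0.22]
at [ 0.3787 -0.2946  0.2577] t 0.77 dp [ 544.3 -225.8   37.9] rot [-2.000e-02 -2.000e-02 -3.828e+01]
```

```bash
python3 -m crank '[{"jaw":-1,"dp":[544,-226,20],"rotation":[0,0,-38]},{"jaw":-1,"dp":[544,-226,20],"rotation":[0,0,-38]},{"jaw":-1,"dp":[544,-226,20],"rotation":[0,0,-38]},{"jaw":-1,"dp":[544,-226,20],"rotation":[0,0,-38]},{"jaw":-1,"dp":[544,-226,20],"rotation":[0,0,-38]},{"jaw":-1,"dp":[544,-226,20],"rotation":[0,0,-38]},{"jaw":-1,"dp":[544,-226,20],"rotation":[0,0,-38]},{"jaw":-1,"dp":[544,-226,20],"rotation":[0,0,-38]}]'
python3 -c "
from h import *
go([.453,.295,.22],98.5)"
```

```text
time: 1.43
ee_pos: [0.4196, 0.0359, 0.2465]
ee_rot: [-2.057, -2.375, -0.0]
wrist_force: [0.3, -0.5, -0.1]
grip_width: 0.0858
gripper_force: 0.0
at [0.4196 0.0359 0.2465] t 1.43 dp [251.6  70.   26.5] rot [ 0.   -0.   -0.29]
```

```bash
python3 -m crank '[{"jaw":-1,"dp":[252,70,26],"rotation":[0,0,0]},{"jaw":-1,"dp":[252,70,26],"rotation":[0,0,0]},{"jaw":-1,"dp":[252,70,26],"rotation":[0,0,0]},{"jaw":-1,"dp":[252,70,26],"rotation":[0,0,0]},{"jaw":-1,"dp":[252,70,26],"rotation":[0,0,0]},{"jaw":-1,"dp":[252,70,26],"rotation":[0,0,0]},{"jaw":-1,"dp":[252,70,26],"rotation":[0,0,0]},{"jaw":-1,"dp":[252,70,26],"rotation":[0,0,0]}]'
python3 - <<'E'
from h import *
i,W,M,K=snap("wrist"); save("w1",i)
x,y,z=W[...,0],W[...,1],W[...,2]
o=manip.observe()
m=((z>.057)&(z<.066)&(i.max(2)<60)&(np.hypot(x-.453,y-.299)<.08)).astype(np.uint8)
p=W[m>0];r=cv2.minAreaRect(p[:,:2].astype(np.float32));print(len(p),r,p[:,2].mean())
m=(z>.045)&(z<.06)&(i.min(2)>80)&(np.hypot(x-.453,y-.299)<.16)
p=W[m];print(len(p),p.mean(0) if len(p) else 0, p.min(0) if len(p) else 0)
go([.453,.295,.22],98.5)
E
```

```text
time: 2.1
ee_pos: [0.4534, 0.2964, 0.2198]
ee_rot: [-2.052, -2.378, -0.001]
wrist_force: [-0.6, 0.4, -0.8]
grip_width: 0.0854
gripper_force: 0.0
2238 ((0.4545249938964844, 0.30031493306159973), (0.021664651110768318, 0.09870217740535736), 7.090565204620361) 0.06091661974032136
1093 [0.49734259 0.2164889  0.05368382] [0.43271643 0.16102805 0.04506931]
at [0.4529 0.2942 0.2199] t 2.15 dp [ 0.7  0.2 -0.1] rot [-0.07  0.03 -0.12]
```

View pics/w1.png

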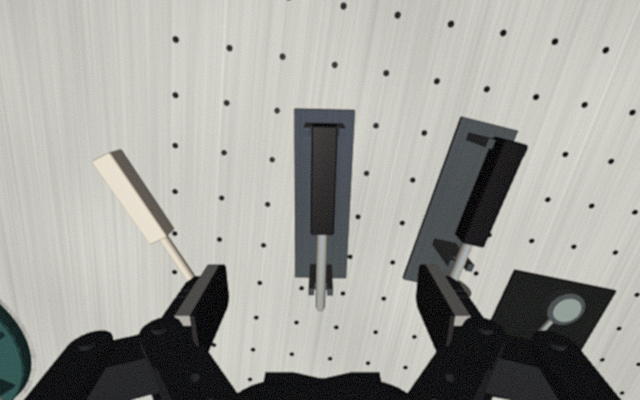

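The wrist view shows the pin centred between the open fingers: handle at (322,180), plain shank down to (320,305). The white look-alike is at (135,195) and the spanner at (490,190). I'll descend onto the handle.

```bash
python3 -c "
from h import *
go([.4545,.3003,.053],97.5)"
```

```text
at [0.4529 0.2942 0.2199] t 2.15 dp [  5.9   2.6 166.9] rot [-0.07  0.04  0.88]
```

```bash
python3 -m crank '[{"jaw":-1,"dp":[6,2.5,25],"rotation":[0,0,1]},{"jaw":-1,"dp":[6,2.5,55],"rotation":[0,0,1]},{"jaw":-1,"dp":[6,2.5,85],"rotation":[0,0,1]},{"jaw":-1,"dp":[6,2.5,115],"rotation":[0,0,1]},{"jaw":-1,"dp":[6,2.5,140],"rotation":[0,0,1]},{"jaw":-1,"dp":[6,2.5,158],"rotation":[0,0,1]},{"jaw":-1,"dp":[6,2.5,167],"rotation":[0,0,1]},{"jaw":-1,"dp":[6,2.5,167],"rotation":[0,0,1]}]' && python3 -m crank '[{"jaw":0,"dp":[0,0,0],"rotation":[0,0,0]},{"jaw":0.4,"dp":[0,0,0],"rotation":[0,0,0]},{"jaw":1,"dp":[0,0,0],"rotation":[0,0,0]},{"jaw":1,"dp":[0,0,0],"rotation":[0,0,0]},{"jaw":1,"dp":[0,0,0],"rotation":[0,0,0]},{"jaw":1,"dp":[0,0,0],"rotation":[0,0,0]},{"jaw":1,"dp":[0,0,0],"rotation":[0,0,0]},{"jaw":1,"dp":[0,0,0],"rotation":[0,0,0]}]' 100
```

```text
time: 2.82
ee_pos: [0.4536, 0.2974, 0.052]
ee_rot: [-2.078, -2.354, 0.007]
wrist_force: [-0.2, -0.0, -0.4]
grip_width: 0.0851
gripper_force: 0.0
time: 3.48
ee_pos: [0.4554, 0.2999, 0.0547]
ee_rot: [2.076, 2.357, 0.002]
wrist_force: [-0.1, -1.2, 7.7]
grip_width: 0.0203
gripper_force: 97.7
```

```bash
python3 -m crank '[{"jaw":1,"dp":[0,0,-10],"rotation":[0,0,0]},{"jaw":1,"dp":[0,0,-22],"rotation":[0,0,0]},{"jaw":1,"dp":[0,0,-40],"rotation":[0,0,0]},{"jaw":1,"dp":[0,0,-65],"rotation":[0,0,0]},{"jaw":1,"dp":[0,0,-95],"rotation":[0,0,0]},{"jaw":1,"dp":[0,0,-115],"rotation":[0,0,0]},{"jaw":1,"dp":[0,0,-120],"rotation":[0,0,0]},{"jaw":1,"dp":[0,0,-120],"rotation":[0,0,0]}]'
python3 -c "
from h import *
go([.5545,.12,.1365],90)"
```

```text
time: 4.15
ee_pos: [0.456, 0.3002, 0.1757]
ee_rot: [2.076, 2.356, 0.006]
wrist_force: [0.0, 0.2, -0.8]
grip_width: 0.0204
gripper_force: 97.8
at [0.456  0.3002 0.1757] t 4.15 dp [-191.2   74.9   39.2] rot [ 0.22 -0.1   7.22]
```

```bash
python3 -m crank '[{"jaw":1,"dp":[-30,12,0],"rotation":[0,0,2]},{"jaw":1,"dp":[-65,25,8],"rotation":[0,0,4]},{"jaw":1,"dp":[-100,39,20],"rotation":[0,0,7]},{"jaw":1,"dp":[-135,53,30],"rotation":[0,0,7]},{"jaw":1,"dp":[-170,67,39],"rotation":[0,0,7]},{"jaw":1,"dp":[-188,74,39],"rotation":[0,0,7]},{"jaw":1,"dp":[-191,75,39],"rotation":[0,0,7]},{"jaw":1,"dp":[-191,75,39],"rotation":[0,0,7]}]'
python3 -m crank '[{"jaw":1,"dp":[0,0,0],"rotation":[0,0,0]},{"jaw":1,"dp":[0,0,0],"rotation":[0,0,0]},{"jaw":1,"dp":[0,0,0],"rotation":[0,0,0]}]'
python3 - <<'E'
from h import *
go([.5545,.12,.1365],90)
I={}
for n in("scene","side","wrist"):
    i,W,M,K=snap(n); save(n+"2",i); np.savez(n+"2",i=i,W=W,M=M,K=K)
    x,y,z=W[...,0],W[...,1],W[...,2]
    m=(abs(x-.555)<.03)&(y>-.04)&(y<.055)&(z>.11)&(z<.16)
    p=W[m]
    print(n,len(p))
    for a in np.arange(-.04,.055,.015):
        q=p[(p[:,1]>=a)&(p[:,1]<a+.015)]
        if len(q): print(round(a,3),len(q),q.mean(0).round(4),q[:,2].max().round(4), q[:,1].min().round(3))
    m=(abs(x-.555)<.035)&(y>-.11)&(y<-.07)&(z>.112)&(z<.165); p=W[m]
    print("lug",len(p),p.min(0).round(4),p.max(0).round(4),np.median(p,0).round(4))
def crop(n,u,v,w,h,s): return cv2.resize(np.load(n+"2.npz")["i"][v:v+h,u:u+w],(w*s,h*s),interpolation=3)
a=crop("scene",270,140,130,90,6);save("c2",a)
b=crop("side",230,120,130,90,6);save("c3",b)
E
```

```text
time: 4.82
ee_pos: [0.5528, 0.1183, 0.1329]
ee_rot: [-2.219, -2.221, 0.003]
wrist_force: [0.6, 0.3, -0.5]
grip_width: 0.0203
gripper_force: 97.9
time: 5.07
ee_pos: [0.5524, 0.1208, 0.1345]
ee_rot: [-2.215, -2.227, 0.0]
wrist_force: [-0.2, 0.8, -1.3]
grip_width: 0.0205
gripper_force: 97.9
at [0.5524 0.1208 0.1345] t 5.07 dp [-0.8  2.  -2. ] rot [-0.04 -0.02  0.3 ]
scene 100
-0.025 13 [ 0.5541 -0.015   0.1317] 0.1352 -0.02
-0.01 20 [ 0.554  -0.0034  0.1323] 0.137 -0.01
0.005 22 [0.5542 0.0118 0.1323] 0.1361 0.005
0.02 18 [0.5542 0.028  0.132 ] 0.1357 0.02
0.035 20 [0.5544 0.0421 0.1323] 0.1371 0.035
0.05 7 [0.5538 0.0524 0.1322] 0.1355 0.051
lug 200 [ 0.5278 -0.1098  0.112 ] [ 0.5807 -0.0884  0.1614] [ 0.5575 -0.0963  0.1387]
side 77
-0.025 8 [ 0.5513 -0.0149  0.1302] 0.1339 -0.02
-0.01 13 [ 0.5502 -0.0031  0.1331] 0.1363 -0.009
0.005 17 [0.5508 0.0114 0.1324] 0.1362 0.005
0.02 15 [0.5502 0.0269 0.1318] 0.1355 0.021
0.035 18 [0.5498 0.0435 0.1321] 0.1359 0.035
0.05 6 [0.5535 0.053  0.1308] 0.1336 0.05
lug 212 [ 0.5274 -0.1088  0.112 ] [ 0.5818 -0.084   0.1619] [ 0.5508 -0.0898  0.1385]
wrist 0Traceback (most recent call last):
  File "<stdin>", line 14, in <module>
    return umr_minimum(a, axis, None, out, keepdims, initial, where)
ValueError: zero-size array to reduction operation minimum which has no identity
```

View pics/wrist2.png

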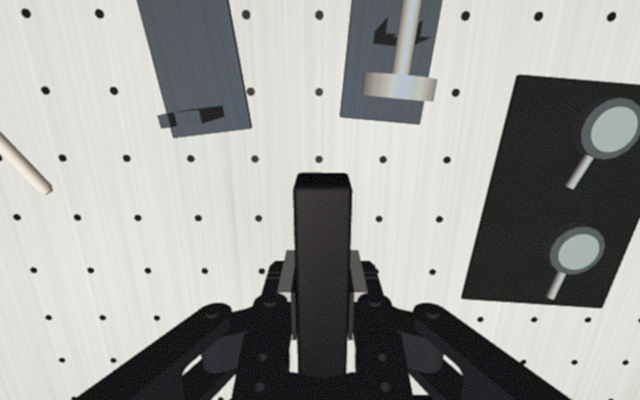

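The wrist view shows the handle gripped straight and centred (322,180 to 322,370). The other tool and the mounts are undisturbed. The shank axis measures x = 0.552, z = 0.131, against the eye at 0.5545, 0.1335, so I'll correct by +2.5 and +2 mm, then go in partway and check.

```bash
python3 -m crank '[{"jaw":1,"dp":[0,2.5,-2],"rotation":[0,0,0]},{"jaw":1,"dp":[-15,2.5,-2],"rotation":[0,0,0]},{"jaw":1,"dp":[-30,2.5,-2],"rotation":[0,0,0]},{"jaw":1,"dp":[-45,2.5,-2],"rotation":[0,0,0]},{"jaw":1,"dp":[-58,2.5,-2],"rotation":[0,0,0]},{"jaw":1,"dp":[-66,2.5,-2],"rotation":[0,0,0]},{"jaw":1,"dp":[-66,2.5,-2],"rotation":[0,0,0]},{"jaw":1,"dp":[-66,2.5,-2],"rotation":[0,0,0]}]'
python3 - <<'E'
from h import *
go([.5545,.01,.1365],90)
cs=[]
for n,u,v in(("scene",265,170),("side",300,125)):
    i,W,M,K=snap(n); cs.append(cv2.resize(i[v:v+60,u:u+65],(390,360),interpolation=3))
    p=np.array([.5545,-.0885,.1335,1]); q=M@p; q=K@q[:3]; print(n,"eye px in crop",(q[:2]/q[2]-[u,v])*6)
save("ins1",np.hstack(cs))
E
```

```text
time: 5.88
ee_pos: [0.5562, 0.0535, 0.1367]
ee_rot: [-2.219, -2.224, -0.001]
wrist_force: [-0.8, -0.4, -0.7]
grip_width: 0.0201
gripper_force: 97.9
at [0.5562 0.0535 0.1367] t 5.88 dp [-43.5  -1.9   0.1] rot [ 0.01 -0.03  0.14]
scene eye px in crop [181.25963893 191.4321377 ]
side eye px in crop [196.94432495 219.88237481]
```

View pics/ins1.png

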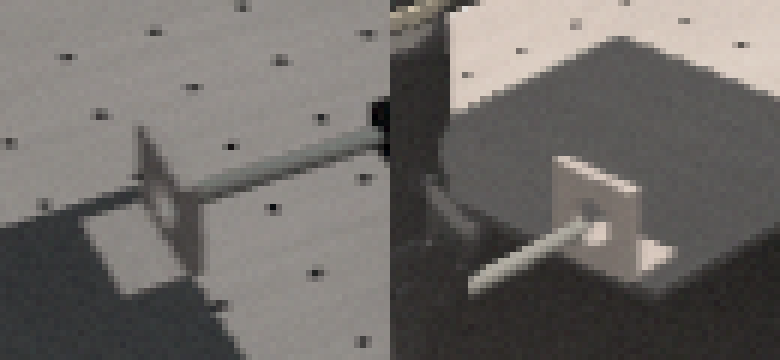

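Both views show the nose at the hole: scene crop (165,195), side crop (590,230). The force is near zero, so I'll push it on through by 45 mm.

```bash
python3 -m crank '[{"jaw":1,"dp":[-8,-1.5,0],"rotation":[0,0,0]},{"jaw":1,"dp":[-16,-1.5,0],"rotation":[0,0,0]},{"jaw":1,"dp":[-24,-1.5,0],"rotation":[0,0,0]},{"jaw":1,"dp":[-32,-1.5,0],"rotation":[0,0,0]},{"jaw":1,"dp":[-40,-1.5,0],"rotation":[0,0,0]},{"jaw":1,"dp":[-45,-1.5,0],"rotation":[0,0,0]},{"jaw":1,"dp":[-45,-1.5,0],"rotation":[0,0,0]},{"jaw":1,"dp":[-45,-1.5,0],"rotation":[0,0,0]}]'
python3 - <<'E'
import numpy as np
h=np.array([.7195,.1005]); r=.1683
for a in range(0,56,4):
    t=np.radians(11.3+a); print(a,"dx %.1f dz %.1f"%((r*(np.cos(np.radians(11.3))-np.cos(t)))*1000,(r*(np.sin(t)-np.sin(np.radians(11.3))))*1000))
t=np.radians(11.3+47.4);print(r*(np.cos(np.radians(11.3))-np.cos(t)),r*(np.sin(t)-np.sin(np.radians(11.3))))
E
```

```text
time: 6.65
ee_pos: [0.5548, 0.0081, 0.1366]
ee_rot: [-2.218, -2.224, -0.0]
wrist_force: [0.7, -0.1, -1.2]
grip_width: 0.0203
gripper_force: 97.9
0 dx 0.0 dz 0.0
4 dx 2.7 dz 11.4
8 dx 6.2 dz 22.6
12 dx 10.5 dz 33.6
16 dx 15.5 dz 44.2
20 dx 21.2 dz 54.5
24 dx 27.7 dz 64.3
28 dx 34.8 dz 73.6
32 dx 42.6 dz 82.4
36 dx 50.9 dz 90.7
40 dx 59.8 dz 98.4
44 dx 69.2 dz 105.4
48 dx 79.1 dz 111.7
52 dx 89.4 dz 117.4
0.07760238050407355 0.11082768503533576
```

```bash
python3 -m crank '[{"jaw":1,"dp":[0,0,-5],"rotation":[0,0,0]},{"jaw":1,"dp":[0,2.7,-11.4],"rotation":[0,0,0]},{"jaw":1,"dp":[0,6.2,-22.6],"rotation":[0,0,0]},{"jaw":1,"dp":[0,10.5,-33.6],"rotation":[0,0,0]},{"jaw":1,"dp":[0,15.5,-44.2],"rotation":[0,0,0]},{"jaw":1,"dp":[0,21.2,-54.5],"rotation":[0,0,0]},{"jaw":1,"dp":[0,24.4,-59.5],"rotation":[0,0,0]},{"jaw":1,"dp":[0,24.4,-59.5],"rotation":[0,0,0]}]' 110
python3 -m crank '[{"jaw":1,"dp":[0,6.6,-9.5],"rotation":[0,0,0]},{"jaw":1,"dp":[0,14.2,-18.6],"rotation":[0,0,0]},{"jaw":1,"dp":[0,22.3,-27.1],"rotation":[0,0,0]},{"jaw":1,"dp":[0,31,-35.2],"rotation":[0,0,0]},{"jaw":1,"dp":[0,40,-42.5],"rotation":[0,0,0]},{"jaw":1,"dp":[0,48,-48],"rotation":[0,0,0]},{"jaw":1,"dp":[0,53.2,-51.3],"rotation":[0,0,0]},{"jaw":1,"dp":[0,53.2,-51.3],"rotation":[0,0,0]}]'
python3 -m crank '[{"jaw":1,"dp":[0,0,0],"rotation":[0,0,0]},{"jaw":1,"dp":[0,0,0],"rotation":[0,0,0]},{"jaw":1,"dp":[0,0,0],"rotation":[0,0,0]}]'
cat > chk.py <<'E'
from h import *
import sys
cs=[]
for n,u,v in(("scene",210,140),("side",280,80)):
    i,W,M,K=snap(n); cs.append(cv2.resize(i[v:v+120,u:u+130],(390,360),interpolation=3))
    x,y,z=W[...,0],W[...,1],W[...,2]
    m=(x>.56)&(x<.74)&(y>-.28)&(y<-.15)&(z>.11)&(z<.3); p=W[m]
    for _ in range(4):
        c=p.mean(0); nn=np.linalg.svd(p-c,full_matrices=False)[2][2]; d=abs((p-c)@nn); p=p[d<max(.003,2*d.std())]
    nn*=np.sign(nn[2]); print(n,len(p),"lid deg",np.degrees(np.arctan2(-nn[0],nn[2])),"resid",d.std(),"c",c)
    q=W[(abs(x-.63)<.03)&(y>-.2)&(y<-.04)&(abs(z-.243)<.04)]
    if len(q): print("ymin",q[:,1].min())
save(sys.argv[1],np.hstack(cs))
go([.632,.008,.247],90)
E
python3 chk.py up1
```

```text
time: 7.32
ee_pos: [0.5805, 0.009, 0.1976]
ee_rot: [2.216, 2.225, 0.003]
wrist_force: [-1.8, 0.5, -1.6]
grip_width: 0.0202
gripper_force: 108.7
time: 7.98
ee_pos: [0.6334, 0.009, 0.2476]
ee_rot: [2.217, 2.225, 0.001]
wrist_force: [-0.0, -0.3, -1.3]
grip_width: 0.0201
gripper_force: 108.8
time: 8.23
ee_pos: [0.6314, 0.009, 0.2467]
ee_rot: [-2.216, -2.225, 0.002]
wrist_force: [-0.7, 1.0, -2.3]
grip_width: 0.0204
gripper_force: 108.8
scene 4862 lid deg -44.42958112961044 resid 0.000775478488899813 c [ 0.64928665 -0.21669036  0.17938   ]
ymin -0.1995897532660191
side 331 lid deg -44.673704041709314 resid 0.00045349042791532136 c [ 0.63446083 -0.21273549  0.18481063]
ymin -0.1974468660778963
at [0.6317 0.0089 0.2469] t 8.33 dp [-0.9  0.3 -0.1] rot [-0.06 -0.02  0.21]
```

View pics/up1.png

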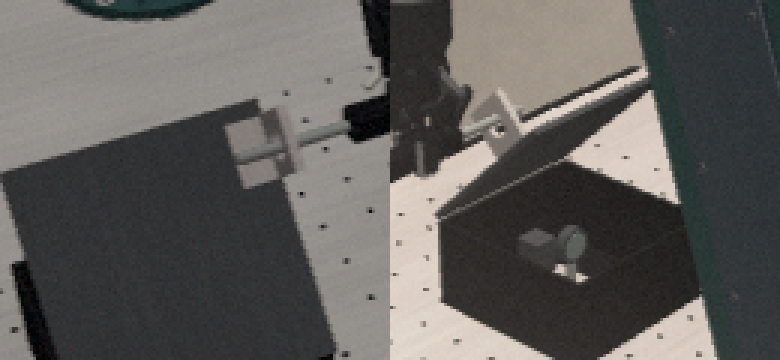

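The picture shows the lid raised, with the pin through the lug and its nose well out on the far side at scene crop (240,158). Both cameras put the lid at about 44.5°. With the handle at y = 0.009, about 35 mm shows beyond the lug. I'll check once that it holds steady, then hand in.

```bash
python3 -m crank '[{"jaw":1,"dp":[0,0,0],"rotation":[0,0,0]},{"jaw":1,"dp":[0,0,0],"rotation":[0,0,0]},{"jaw":1,"dp":[0,0,0],"rotation":[0,0,0]},{"jaw":1,"dp":[0,0,0],"rotation":[0,0,0]},{"jaw":1,"dp":[0,0,0],"rotation":[0,0,0]},{"jaw":1,"dp":[0,0,0],"rotation":[0,0,0]},{"jaw":1,"dp":[0,0,0],"rotation":[0,0,0]},{"jaw":1,"dp":[0,0,0],"rotation":[0,0,0]}]'
python3 chk.py up2 | tee /tmp/o
python3 - <<'E'
import re
a=[abs(float(v)) for v in re.findall(r"lid deg (\S+)",open("/tmp/o").read())]
if all(43<v<47 for v in a):
    from station import workorder; print(workorder.close_job())
E
```

```text
time: 9.0
ee_pos: [0.6324, 0.0088, 0.2474]
ee_rot: [-2.217, -2.225, -0.0]
wrist_force: [-0.8, 0.7, -1.7]
grip_width: 0.0204
gripper_force: 108.8
scene 4904 lid deg -44.78568235153836 resid 0.0007769008807605307 c [ 0.64996024 -0.21640817  0.17969853]
ymin -0.19998860687355186
side 347 lid deg -45.06951947133508 resid 0.00048367348108265977 c [ 0.6346544  -0.21128408  0.18565554]
ymin -0.19864182589033597
at [0.6324 0.0088 0.2474] t 9.1 dp [-0.8 -0.4  0.4] rot [-0.   -0.    0.21]
the job is handed in; nothing more can be done
None
```

The job is handed in at about 9 s: the lid is held at about 45° on the still-gripped pin, which shows about 35 mm on the far side of the lug.

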